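# Shut the punch case

## Task

Two blue hinged tool cases stand open on the bench of the press room; a steel press punch lies in one of them. Swing the lid of the case with the punch over and down until its two halves meet edge to edge, fully shut, with the punch still inside; leave the empty spare case open.

Things in the scene. Friction and masses are not known exactly. Their poses are not given: they have to be found in the camera images.
- loaded_hinge (a point): Blue hinged case holding the punch: two shell halves, each 80 mm deep (x), 110 wide (y), 27 high; lower half fixed to the bench. Point: middle of the hinge line (rear edge, robot side), 27 mm above the bench, where the halves meet. x points level from hinge to front edge, away from the robot, y along the hinge, z up. The shut lid covers x 0 to 80, z 0 to 27 mm. Front edges have 8 mm black lips.
- loaded_lid (a joint): Lid angle of the case with the punch, rad: 0 shut, edge to edge; grows as the lid's front edge rises and swings back towards the robot; 1.57 upright, stop at 1.9. Starts at 1.2 to 1.7. Stiff friction hinge, no spring or latch: the lid (90 g) stays at any angle and does not fall; 1 to 4 N on its flat outside face near the front edge moves it.
- punch_center (a point): Middle of the steel press punch: round bar 70 mm long, 20 mm thick at both ends, 15 mm at its waist, about 140 g, lying loose along the case's width (its own y axis) in a channel of the yellow lining. Its top stands 1 mm above the lower half's rim; the hollow lid clears it.
- spare_lid (a joint): Lid angle of the spare case, same build and colour but with an empty channel; same meaning, starts at 1.2 to 1.7. It stands left or right of the other, its centre at least 150 mm away; a loose steel ring, 64 mm across and 25 high, lies in line with the two. To stay open.
There are look-alikes about, which are no part of the job. Leave any orange or pink look-alike of the part that bears spare_lid alone.

How it is judged:
By the outcome, as a careful person would: the job done as asked, in the order asked, and still so for the second after the job is handed in, with the robot touching nothing.
It also fails if it takes over 32 s, if anything falls off the work surface, if the arm or the gripper's body presses on something with over 40 N, if the wrist force passes 120 N, or if a joint passes its speed limit or range.

## Robot

A 7-joint arm with a two-finger parallel gripper is mounted at the origin on the work surface. World frame = base frame: x ahead of the robot, y to its left, z up, the work surface at z = 0. Lengths are in m, angles in degrees, forces in N, time in s.
With the tool pointing down it reaches from about 0.425 to 0.875 m from the base axis. Payload 4.7 kg.
Tool frame: the origin (TCP) lies at the very end of the fingers, on their centre line; the grasp point (between the pads) lies 19 mm behind it; z points along the fingers, y is the line along which they close (so a half turn about z gives the same grasp; the last joint's range is limited). The gripper opens to 87 mm and grips with 3 to 60 N. Pads are 19 mm wide; open, the fingers measure 117 mm over their backs; the gripper's body (75 mm by 190 mm) begins 51 mm behind the grasp point.
Start: joints at [-73.791, 18.392, -4.016, 83.108, 1.295, 78.541, -3.26], TCP at [0.173, 0.627, 0.223] pointing down, gripper open.
Joint ranges: [-163.93, 163.93], [-17.29, 119.83], [-79.2, 71.16], [3.27, 140.29], [-89.18, 269.18], [5.43, 117.66], [-154.24, 154.24]. Speed limits (degrees/s): [147.25, 147.25, 180, 180, 180, 180, 180].

## Interface

Orientations are given as [roll, pitch, yaw] about the fixed x, y, z axes, in that order (R = Rz(yaw) Ry(pitch) Rx(roll)).
In Python, from cell import get_obs, eyes, env gives the robot as it stands.
- The arm moves only by the tool servo_tool, never from a script. Its argument "series" is a list that holds one entry, the list of rows, each a list of 7 numbers: the shift along the tool's x, y, z in units of 300 mm (1.0 is 300 mm), then the turn, a rotation vector about the tool's x, y, z in units of pi rad (1.0 is pi rad), then the opening, from 0 (shut) to 1 (fully open). In form: [[[tx, ty, tz, wx, wy, wz, gripper], ...]]. A call has 1 to 12 rows; each row is the pose to reach, as a shift and turn from the pose commanded when the call began, along the tool's axes at that moment, turning the shorter way round; what a row does not reach only later rows make up. A row lasts 1/12 s, in which the tool goes at most 41.7 mm and 7.16 degrees, less where a joint would pass 70% of its speed; a pose out of reach is approached as far as the arm can. A call with a number of a shift or a turn outside -1 to 1 is refused whole. A call with a gripper value outside its range is refused whole. The fingers move at their own pace and stop on an object; "grip_force" is the grip in N (left out, the last holds). Time passes only in rows, so rows that repeat a pose let the fingers close. It gives the time, the measured TCP pose, the force, the opening and the grip force at its end, in the units of the state.
- get_obs(): the state, without advancing time (a new reading comes with each control period).
- eyes.read_camera(name): name is "scene" or "side" or "wrist"; returns a dict with "frame" (400x640x3 uint8, red, green, blue), "depth" (400x640 float32, m along the optical axis (not along the pixel's ray), 0 where there is no reading), "fx", "fy", "cx", "cy" (pixels), "origin" and "rotation" of the camera in the world; the wrist camera has in their place "mount" (4x4, takes a point from camera to tool coordinates, whose origin is the TCP and whose axes are the flange's). Camera axes: x right, y down, z forward; pixel columns grow to the right and rows downward; lengths in m; the calibration is good to about 2 mm. The wrist camera is an equidistant fisheye: a pixel r from the principal point sees the ray r / f radians off the axis. A picture is of the moment at which its call begins: read the wrist's pose just before it.
- env.sign_off(): hands the job in; it is judged then, once.
The state is a dict: "time_s": time; "qpos": joint angles; "joint_velocities": joint speeds; "effort": joint torques, N m; "tool_pos": TCP position; "tool_rot": TCP orientation; "force": force on the tool from outside, world axes, zero at the start; "wrist_torque": the same for the moment, N m; "grip_width": finger opening in m; "grasp_force": force on a finger pad.
Only numpy, scipy, OpenCV 4.12 (cv2) and the standard library are available. Lean on these libraries where they do the work, as an engineer would, in place of code of your own. Each camera call takes 0.05 s, during which the arm holds its last target. There are 200 camera calls.

## Working session

There is one attempt and no reset: what is moved stays moved. The work goes in short steps, Python scripts to look and compute and a tool call to move; the robot and the scene stay as the last step left them, time stands still between calls to the robot, and variables do not carry over. Pictures are saved under pics/ and viewed, at most 10 in all, crops included, and the job is handed in when it is done.

Besides the shell and the picture viewer there is one more tool, called after "Emit:" by a JSON object that holds its "method" and its "body", one argument or row to a line. servo_tool: Moves the arm, as the interface text tells. Shifts and turns lie within -1 to 1; 1 stands for 300 mm of shift or pi rad of turn. Its arguments: {"type":"object","properties":{"series":{"type":"array"},"grip_force":{"type":"number"}},"required":["series"]}

```bash
mkdir -p pics
cat > h.py <<'E'
import numpy as np, cv2
from cell import get_obs, eyes, env
def cam(n):
    c=eyes.read_camera(n); return c
def pts(c):
    d=c['depth']; v,u=np.indices(d.shape)
    P=np.stack([(u-c['cx'])/c['fx']*d,(v-c['cy'])/c['fy']*d,d],-1)
    return P@np.array(c['rotation']).T+np.array(c['origin'])
E
python3 - <<'E'
from h import *
a=[]
for n in('scene','side'):
    c=cam(n); np.savez(n+'.npz',**c); cv2.imwrite(f'pics/{n}0.png',c['frame'][...,::-1]); print(n,c['origin'],(c['depth']>0).mean())
o=get_obs(); print(o['time_s'],o['tool_pos'],o['tool_rot'],o['force'])
E
```

```text
scene [0.95247123 0.58926102 0.51252662] 0.9959140625
side [ 0.35490665 -0.71457565  0.63783949] 0.99594921875
0.1 [0.17252392 0.6261777  0.22159193] [-1.79903077e+02  6.65460209e-03  1.64604145e+02] [ 0.27342196  0.54144159 -0.47211171]
```

View pics/scene0.png

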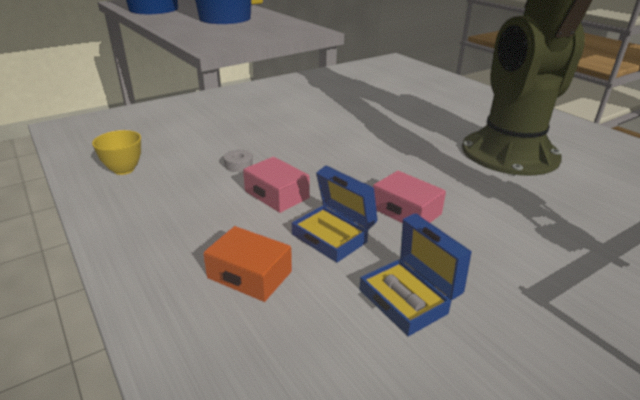

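View pics/side0.png

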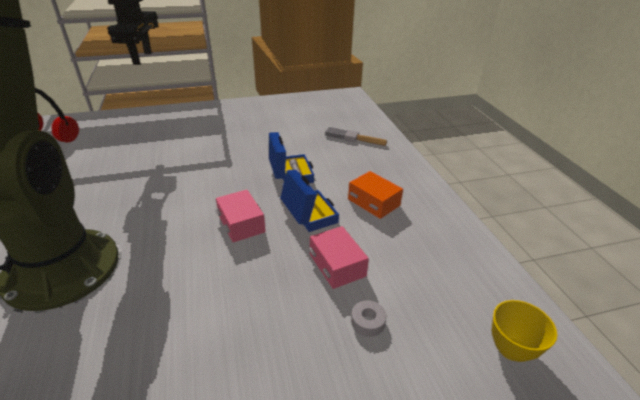

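The scene view shows two open blue cases: A at about (415,275) has a steel bar in its channel, and B at about (335,215) has an empty channel. The pink boxes (275,183) and (408,198) and the orange box (248,262) are look-alikes. A fits loaded_hinge. I'll measure it and confirm with a crop.

Run:
```python
from h import *
for n in('scene','side'):
    c=dict(np.load(n+'.npz')); P=pts(c); hsv=cv2.cvtColor(c['frame'],cv2.COLOR_RGB2HSV)
    m=cv2.inRange(hsv,(105,120,40),(125,255,255)); m[:110]=0
    k,l,s,ce=cv2.connectedComponentsWithStats(m)
    for i in range(1,k):
        if s[i,4]<60: continue
        q=P[l==i]; q=q[(q[:,2]>0.004)]
        print(n,s[i],ce[i].round(), 'z',np.percentile(q[:,2],[1,50,99]).round(3))
        lo=q[q[:,2]<0.032]; hi=q[q[:,2]>0.04]
        for nm,r in(('lo',lo),('hi',hi)):
            if len(r)<10: continue
            rc=cv2.minAreaRect((r[:,:2]*1000).astype(np.float32)); print(nm,len(r),cv2.boxPoints(rc).round().tolist(),rc[2])
        if len(hi)>20:
            g=hi.mean(0); U,S,V=np.linalg.svd(hi-g,full_matrices=False); print('lid plane n',V[2].round(3),'c',g.round(3),'top',hi[hi[:,2].argmax()].round(3),S.round(3))
c=np.load('scene.npz')['frame'][150:345,280:480,::-1]; cv2.imwrite('pics/crop.png',cv2.resize(c,None,fx=3,fy=3,interpolation=cv2.INTER_CUBIC)[:600])
```

```text
Traceback (most recent call last):
  File "h.py", line 8, in pts
    return P@np.array(c['rotation']).T+np.array(c['origin'])
           ~~~~~~~~~~~~~~~~~~~~~~~~~~~^~~~~~~~~~~~~~~~~~~~~~
ValueError: operands could not be broadcast together with shapes (400,640) (3,)
```

```bash
python3 -c "
import numpy as np
for n in('scene','side'): print(np.load(n+'.npz')['rotation'])"
```

```text
[-122.61206694   -0.260135    147.1713252 ]
[-127.7149841    -0.916419    -15.04097512]
```

```bash
cat > h.py <<'E'
import numpy as np, cv2
from scipy.spatial.transform import Rotation as Ro
from cell import get_obs, eyes, env
cam=eyes.read_camera
def pts(c):
    d=c['depth']; v,u=np.indices(d.shape)
    P=np.stack([(u-c['cx'])/c['fx']*d,(v-c['cy'])/c['fy']*d,d],-1)
    return P@Ro.from_euler('xyz',c['rotation'],degrees=True).as_matrix().T+np.array(c['origin'])
E
cat > m.py <<'E'
from h import *
for n in('scene','side'):
    c=dict(np.load(n+'.npz')); P=pts(c); hsv=cv2.cvtColor(c['frame'],cv2.COLOR_RGB2HSV)
    m=cv2.inRange(hsv,(105,120,40),(125,255,255)); m[:110]=0
    k,l,s,ce=cv2.connectedComponentsWithStats(m)
    for i in range(1,k):
        if s[i,4]<60: continue
        q=P[l==i]; q=q[(q[:,2]>0.004)]
        print(n,s[i],ce[i].round(), 'z',np.percentile(q[:,2],[1,50,99]).round(3))
        lo=q[q[:,2]<0.032]; hi=q[q[:,2]>0.04]
        for nm,r in(('lo',lo),('hi',hi)):
            if len(r)<10: continue
            rc=cv2.minAreaRect((r[:,:2]*1000).astype(np.float32)); print(nm,len(r),cv2.boxPoints(rc).round().tolist(),rc[2])
        if len(hi)>20:
            g=hi.mean(0); U,S,V=np.linalg.svd(hi-g,full_matrices=False); print('lid plane n',V[2].round(3),'c',g.round(3),'top',hi[hi[:,2].argmax()].round(3),S.round(3))
E
python3 m.py
python3 - <<'E'
from h import *
c=np.load('scene.npz')['frame'][150:345,280:480,::-1]; cv2.imwrite('pics/crop.png',cv2.resize(c,None,fx=3,fy=3,interpolation=cv2.INTER_CUBIC)[:600])
E
```

```text
scene [318 167  59  56 748] [355. 191.] z [0.044 0.107 0.112]
hi 746 [[453.0, 37.0], [538.0, -21.0], [952.0, 589.0], [868.0, 647.0]] 55.83449935913086
lid plane n [-0.794  0.021  0.607] c [0.518 0.062 0.097] top [0.952 0.589 0.513] [1.077 0.833 0.265]
scene [294 204  35  20  74] [311. 213.] z [0.024 0.027 0.163]
lo 71 [[527.0, 2.0], [528.0, -15.0], [605.0, -10.0], [603.0, 7.0]] 3.96138858795166
scene [334 208  20  17  85] [344. 217.] z [0.025 0.029 0.111]
lo 67 [[511.0, 60.0], [519.0, 14.0], [529.0, 15.0], [521.0, 61.0]] 9.804868698120117
scene [ 369  215  102  120 1988] [439. 275.] z [0.006 0.057 0.11 ]
lo 718 [[495.0, 202.0], [593.0, 199.0], [595.0, 288.0], [497.0, 290.0]] 88.76983642578125
hi 1085 [[442.0, 240.0], [507.0, 170.0], [952.0, 589.0], [887.0, 659.0]] 43.279945373535156
lid plane n [ 0.771 -0.237 -0.591] c [0.51  0.26  0.099] top [0.952 0.589 0.513] [2.146 1.194 0.372]
scene [335 232  30  29 321] [350. 246.] z [0.005 0.017 0.029]
lo 317 [[513.0, 94.0], [514.0, 88.0], [586.0, 102.0], [585.0, 108.0]] 10.775288581848145
scene [362 261  37  24 122] [379. 271.] z [0.024 0.027 0.029]
lo 122 [[519.0, 182.0], [521.0, 169.0], [595.0, 181.0], [593.0, 194.0]] 9.362122535705566
side [ 270  133   68   98 2034] [296. 188.] z [0.007 0.079 0.112]
lo 305 [[482.0, 277.0], [517.0, -20.0], [606.0, -9.0], [571.0, 288.0]] 6.76693868637085
hi 1669 [[355.0, -715.0], [448.0, -727.0], [585.0, 273.0], [492.0, 286.0]] 82.18138122558594
lid plane n [0.977 0.044 0.21 ] c [0.508 0.073 0.087] top [ 0.355 -0.715  0.638] [4.386 1.691 0.622]
```

View pics/crop.png

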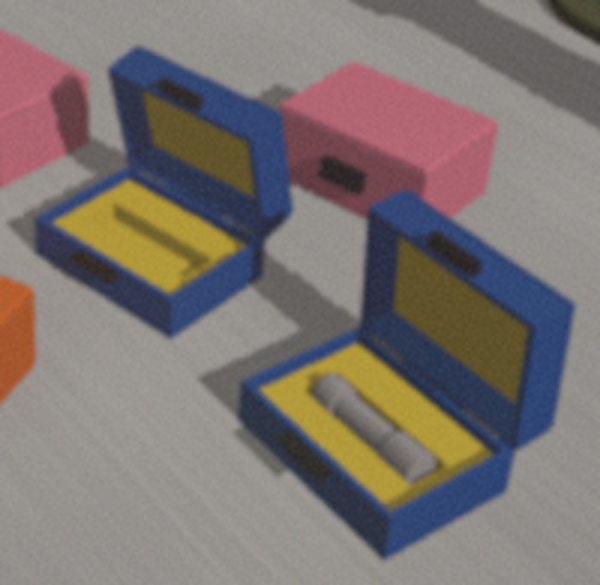

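The crop confirms it: case A, on the right, holds the steel bar. B's channel is empty. Next I'll fit A's pose and lid angle.

```bash
cat > fit.py <<'E'
from h import *
def fit(tag=''):
    for y0,y1,nm in((.15,.31,'loaded'),(-.04,.12,'spare')):
        A=[]
        for n in('scene','side'):
            c=dict(np.load(n+tag+'.npz')); P=pts(c); hsv=cv2.cvtColor(c['frame'],cv2.COLOR_RGB2HSV)
            m=(cv2.inRange(hsv,(105,120,40),(125,255,255))>0)&(c['depth']>0)
            q=P[m]; q=q[(q[:,0]>.4)&(q[:,0]<.65)&(q[:,1]>y0)&(q[:,1]<y1)&(q[:,2]>.004)&(q[:,2]<.16)]; A.append(q)
        q=np.vstack(A); lo=q[(q[:,2]<.029)]
        print(nm,[len(a) for a in A])
        rc=cv2.minAreaRect((lo[:,:2]*1000).astype(np.float32)); print('lo',rc)
        yaw=np.deg2rad(9.6); R=np.array([[np.cos(yaw),np.sin(yaw)],[-np.sin(yaw),np.cos(yaw)]])
        for a,s in zip(A,('scene','side')):
            r=(a[:,:2]@R.T)*1000; z=a[:,2]*1000; L=z<29
            print(s,'low x',np.percentile(r[L,0],[2,98]).round(),'y',np.percentile(r[L,1],[2,98]).round(),'all y',np.percentile(r[:,1],[1,99]).round())
            for b in range(32,116,8):
                k=(z>=b)&(z<b+8)
                if k.sum()>5: print(b+4,k.sum(),np.percentile(r[k,0],[3,50,97]).round())
if __name__=='__main__':
    import sys; fit(*sys.argv[1:])
E
python3 fit.py
python3 - <<'E'
from h import *
c=dict(np.load('side.npz'));P=pts(c)
hsv=cv2.cvtColor(c['frame'],cv2.COLOR_RGB2HSV);m=cv2.inRange(hsv,(165,80,80),(178,255,255));k,l,s,ce=cv2.connectedComponentsWithStats(m)
for i in range(1,k):
  if s[i,4]>200:
    q=P[l==i];q=q[(q[:,2]>.005)&(q[:,2]<.2)]; print(ce[i],np.percentile(q,[1,99],axis=0).round(3))
E
```

```text
loaded [2155, 608]
lo ((553.5184326171875, 231.98684692382812), (82.40849304199219, 113.12648010253906), 0.4039280116558075)
scene low x [545. 631.] y [ 81. 197.] all y [ 82. 201.]
36 216 [525. 537. 552.]
44 45 [534. 545. 555.]
52 45 [534. 545. 556.]
60 42 [534. 546. 556.]
68 49 [535. 546. 557.]
76 50 [535. 547. 556.]
84 44 [536. 548. 558.]
92 49 [536. 548. 559.]
100 55 [536. 548. 559.]
108 695 [524. 539. 557.]
side low x [579. 628.] y [ 76. 190.] all y [ 77. 190.]
36 24 [513. 522. 535.]
44 29 [511. 521. 533.]
52 35 [511. 519. 533.]
60 38 [511. 519. 532.]
68 41 [513. 520. 533.]
76 38 [513. 521. 534.]
84 40 [513. 522. 536.]
92 47 [514. 522. 539.]
100 37 [514. 522. 536.]
108 204 [518. 533. 550.]
spare [1240, 1461]
lo ((557.2938232421875, 44.18704605102539), (83.82533264160156, 114.02238464355469), 10.875765800476074)
scene low x [517. 594.] y [-102.    8.] all y [-102.    8.]
36 33 [497. 515. 518.]
44 25 [496. 506. 519.]
52 29 [498. 511. 522.]
60 40 [498. 512. 522.]
68 33 [502. 512. 524.]
76 37 [504. 515. 526.]
84 37 [505. 518. 529.]
92 37 [508. 519. 529.]
100 33 [512. 523. 533.]
108 472 [514. 524. 536.]
side low x [518. 597.] y [-106.    1.] all y [-107.   -1.]
36 27 [492. 504. 516.]
44 93 [491. 494. 517.]
52 100 [493. 496. 520.]
60 93 [495. 498. 519.]
68 105 [497. 500. 523.]
76 103 [499. 502. 526.]
84 104 [501. 504. 527.]
92 102 [503. 506. 528.]
100 112 [505. 508. 532.]
108 323 [508. 520. 535.]
116 12 [510. 512. 526.]
[240.6908046  214.95632184] [[ 0.335 -0.009  0.006]
 [ 0.429  0.105  0.057]]
[338.602079   256.31933472] [[ 0.515 -0.195  0.006]
 [ 0.609 -0.081  0.057]]
```

Fit: A's yaw is about 0°, hinge at about (0.513, 0.232), lid nearly upright. I'll move in behind A's lid on the robot side, fingers shut, in two halves.

Emit:
{"method": "servo_tool", "body": {
  "series": [
    [[-0.15,-0.125,0,0,0,0,0],[-0.3,-0.25,0,0,0,0,0],[-0.4,-0.335,0,0,0,0,0],[-0.5,-0.42,0,0,0,0,0],[-0.6,-0.503,0,0,0,0,0],[-0.6,-0.503,0,0,0,0,0],[-0.6,-0.503,0,0,0,0,0],[-0.6,-0.503,0,0,0,0,0]]
  ]
}}

```text
time_s: 0.77
tool_pos: [0.3073, 0.4319, 0.2226]
tool_rot: [180.0, -0.0, 164.4]
force: [-0.3, 0.6, -0.1]
grip_width: 0.0415
grasp_force: 0.0
```

Emit:
{"method": "servo_tool", "body": {
  "series": [
    [[-0.1,-0.085,0,0,0,-0.02,0],[-0.2,-0.17,0,0,0,-0.04,0],[-0.3,-0.25,0,0,0,-0.06,0],[-0.4,-0.335,0,0,0,-0.0856,0],[-0.5,-0.42,0,0,0,-0.0856,0],[-0.6,-0.503,0,0,0,-0.0856,0],[-0.6,-0.503,0,0,0,-0.0856,0],[-0.6,-0.503,0,0,0,-0.0856,0],[-0.6,-0.503,0,0,0,-0.0856,0]]
  ]
}}

```text
time_s: 1.52
tool_pos: [0.4387, 0.242, 0.2223]
tool_rot: [180.0, -0.0, -179.9]
force: [-0.6, -0.3, 0.4]
grip_width: 0.0001
grasp_force: 0.0
```

Run:
```python
from h import *
o=get_obs(); c=cam('wrist'); np.savez('w1.npz',**c)
cv2.imwrite('pics/w1.png',c['frame'][...,::-1])
d=c['depth'];v,u=np.indices(d.shape);x=(u-c['cx'])/c['fx'];y=(v-c['cy'])/c['fy'];th=np.hypot(x,y);t=np.tan(np.minimum(th,1.4))/np.maximum(th,1e-6)
M=np.array(c['mount']);P=np.stack([x*t*d,y*t*d,d],-1)@M[:3,:3].T+M[:3,3]
P=P@Ro.from_euler('xyz',o['tool_rot'],degrees=True).as_matrix().T+o['tool_pos']
hsv=cv2.cvtColor(c['frame'],cv2.COLOR_RGB2HSV);m=(cv2.inRange(hsv,(105,120,30),(125,255,255))>0)&(d>0)
q=P[m];q=q[(q[:,0]>.4)&(q[:,0]<.65)&(q[:,1]>.15)&(q[:,1]<.32)];z=q[:,2]*1000
for b in range(0,120,8):
    k=(z>=b)&(z<b+8)
    if k.sum()>5: print(b+4,k.sum(),(np.percentile(q[k,0],[2,50,98])*1000).round(),(np.percentile(q[k,1],[2,98])*1000).round())
```

```text
28 36 [485. 485. 486.] [179. 241.]
36 192 [484. 485. 485.] [182. 283.]
44 280 [485. 486. 487.] [181. 283.]
52 216 [486. 486. 487.] [181. 284.]
60 178 [486. 486. 488.] [182. 282.]
```

View pics/w1.png

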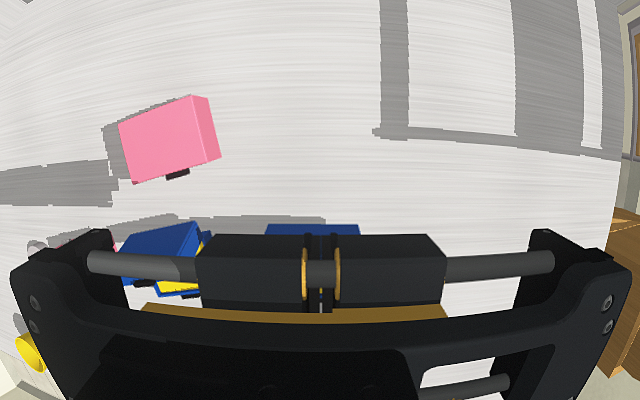

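The wrist view shows only A's lid top below the fingers, at about (312,230). Its outer face is at x≈0.486, about 1.53 rad. I'll descend behind it.

Emit:
{"method": "servo_tool", "body": {
  "series": [
    [[0,0,0.1,0,0,0,0],[0,0,0.2,0,0,0,0],[0,0,0.3,0,0,0,0],[0,0,0.38,0,0,0,0],[0,0,0.427,0,0,0,0],[0,0,0.427,0,0,0,0],[0,0,0.427,0,0,0,0]]
  ]
}}

```text
time_s: 2.15
tool_pos: [0.4383, 0.2415, 0.094]
tool_rot: [-180.0, -0.1, -179.8]
force: [0.1, 0.2, -0.1]
grip_width: 0.0002
grasp_force: 0.0
```

Emit:
{"method": "servo_tool", "body": {
  "series": [
    [[-0.05,0,0,0,0,0,0],[-0.1,0,0,0,0,0,0],[-0.137,0,0,0,0,0,0],[-0.165,0,-0.005,0,0,0,0],[-0.19,0,-0.01,0,0,0,0],[-0.213,0,-0.013,0,0,0,0],[-0.24,0,-0.012,0,0,0,0],[-0.265,0,-0.009,0,0,0,0],[-0.283,0,-0.005,0,0,0,0],[-0.305,0,0.003,0,0,0,0],[-0.327,0,0.013,0,0,0,0],[-0.347,0,0.025,0,0,0,0]]
  ]
}}

```text
time_s: 3.15
tool_pos: [0.5444, 0.2398, 0.0866]
tool_rot: [-180.0, 0.0, 180.0]
force: [-1.9, 1.0, -0.1]
grip_width: 0.0007
grasp_force: 0.6
```

Emit:
{"method": "servo_tool", "body": {
  "series": [
    [[-0.018,0,0.014,0,0,0,0],[-0.033,0,0.03,0,0,0,0],[-0.048,0,0.047,0,0,0,0],[-0.063,0,0.066,0,0,0,0],[-0.075,0,0.086,0,0,0,0],[-0.085,0,0.1,0,0,0,0],[-0.087,0,0.106,0,0,0,0],[-0.087,0,0.11,0,0,0,0],[-0.087,0,0.11,0,0,0,0]]
  ]
}}

```text
time_s: 3.9
tool_pos: [0.5702, 0.2398, 0.0545]
tool_rot: [-180.0, 0.0, 180.0]
force: [-0.1, -1.5, 3.0]
grip_width: 0.0006
grasp_force: 1.7
```

Force is low (3 N). I'll press down a few mm in small steps to seat the lid.

Emit:
{"method": "servo_tool", "body": {
  "series": [
    [[0,0,0.003,0,0,0,0],[0,0,0.006,0,0,0,0],[0,0,0.008,0,0,0,0],[0,0,0.008,0,0,0,0]]
  ]
}}

```text
time_s: 4.23
tool_pos: [0.5702, 0.2399, 0.0542]
tool_rot: [180.0, 0.0, 180.0]
force: [-5.1, -2.5, 14.6]
grip_width: 0.0004
grasp_force: 7.5
```

The TCP stopped at z=54 mm while the force rose to 14.6 N, so the halves have met. I'll lift off and check.

Emit:
{"method": "servo_tool", "body": {
  "series": [
    [[0,0,-0.02,0,0,0,0],[0,0,-0.1,0,0,0,0],[0,0,-0.2,0,0,0,0],[0,0,-0.3,0,0,0,0],[0.1,0,-0.4,0,0,0,0],[0.2,0,-0.5,0,0,0,0],[0.3,0,-0.6,0,0,0,0],[0.3,0,-0.6,0,0,0,0],[0.3,0,-0.6,0,0,0,0]]
  ]
}}

```text
time_s: 4.98
tool_pos: [0.4797, 0.2414, 0.2342]
tool_rot: [179.8, 0.2, -179.9]
force: [0.5, 0.3, 0.0]
grip_width: 0.0005
grasp_force: 0.0
```

Run:
```python
from h import *
for n in('scene','side'): 
    c=cam(n); np.savez(n+'b.npz',**c)
    if n=='scene': cv2.imwrite('pics/s2.png',cv2.resize(c['frame'][150:345,270:510,::-1],None,fx=3,fy=3,interpolation=cv2.INTER_CUBIC))
    P=pts(c); hsv=cv2.cvtColor(c['frame'],cv2.COLOR_RGB2HSV)
    q=P[(cv2.inRange(hsv,(105,120,40),(125,255,255))>0)&(c['depth']>0)]
    q=q[(abs(q[:,0]-.5535)<.033)&(abs(q[:,1]-.232)<.048)&(q[:,2]>.045)&(q[:,2]<.1)]
    k=np.polyfit(q[:,0]-.513,q[:,2],1); print(n,len(q),k.round(4))
print(get_obs()['tool_pos'])
```

```text
scene 2042 [-0.0011  0.0549]
side 443 [0.0016 0.055 ]
[0.47994083 0.23987021 0.2310806 ]
```

View pics/s2.png

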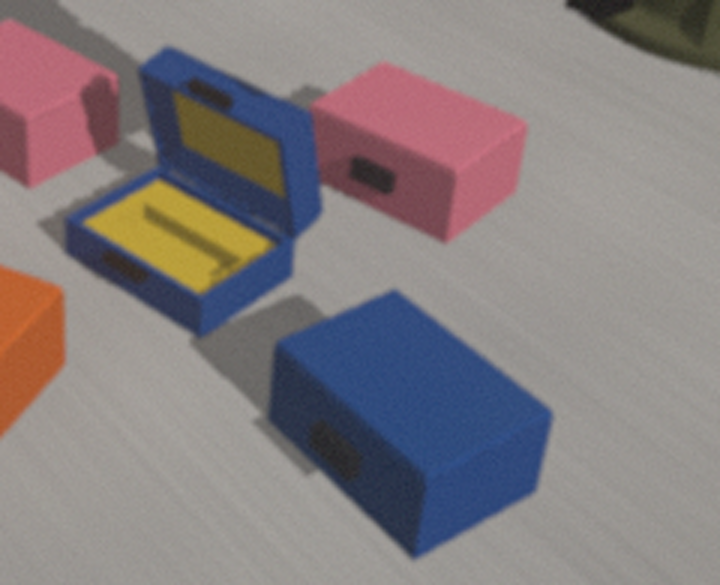

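The loaded case, at about (410,420) in the crop, is shut: its top is level to about 0.001 rad and 55 mm high. The spare case is untouched and open.

```bash
python3 -c "
from cell import env
print(env.sign_off())"
```

```text
the job is handed in; nothing more can be done
None
```

The case with the punch is fully shut with the punch inside, the spare case is still open and untouched, and the job was handed in after about 5 s of robot time.

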